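# Turn the weld test plate over for root inspection

## Robot

A 6-joint arm with a two-finger parallel gripper is mounted at the origin on the work surface. World frame = base frame: x ahead of the robot, y to its left, z up, the work surface at z = 0. Lengths are in m, angles in degrees, forces in N, time in s.
With the tool pointing down it reaches from about 0.35 to 0.85 m from the base axis. Payload 8.1 kg.
Tool frame: the origin (TCP) lies midway between the tips of the shut fingers; the grasp point (between the pads) lies 19 mm behind it (robot.grip_point_offset is the distance from the TCP to the grasp point, in m); z points along the fingers, y is the line along which they close (so a half turn about z gives the same grasp; the last joint's range is limited). The gripper opens to 85 mm and grips with 20 to 120 N. Pads are 22 mm wide; open, the fingers measure 114 mm over their backs; the gripper's body (76 mm by 85 mm) begins 54 mm behind the grasp point. The pads swing forward as they close: fully open they stand 13 mm farther back than shut.
Start: joints at [63.919, 7.471, 85.268, -0, 87.261, -4.893], TCP at [0.217, 0.559, 0.231] pointing down, gripper open.
Joint ranges: [-169.43, 169.43], [-51.17, 129.36], [1.28, 143.12], [-76.62, 256.62], [0, 156.53], [-152.29, 152.29]. Speed limits (degrees/s): [136.94, 136.94, 159.86, 180, 180, 180].

## Interface

Orientations are given as a 3x3 rotation matrix whose columns are the frame's x, y, z axes.
In Python, from plant import robot gives the robot as it stands. Calls block until the motion is done:
- robot.move_ptp(position, orientation): joint-space move of the TCP to a pose.
- robot.movel(position, frame=None, speed=0.15): straight line of the TCP; frame=None keeps the orientation; speed is the mean speed in m/s.
- robot.move_j(angles): joint-space move.
- robot.ungrasp() and robot.close_gripper(effort=None): open the fingers fully, or close them until they stop; effort is the grip in N (None keeps the last).
- robot.sleep(seconds).
- robot.solve_ik(position, orientation): joint angles nearest the present ones, or None.
- robot.get_obs(): the state.
- robot.capture(name): name is "side" or "top"; returns the picture (400x640x3 uint8, red, green, blue); there is no depth.
- robot.camera_model(name): a dict with "vertical_fov" (degrees; the focal length in pixels is half the picture's height over the tangent of half this angle, whatever the lens; pixels are square), "cx", "cy" (the principal point, pixels), "R" (3x3) and "t" (3): a world point X has camera coordinates R X + t. Camera axes: x right, y down, z forward; pixel columns grow to the right and rows downward; lengths in m; the calibration is good to about 2 mm. A picture is of the moment at which its call begins. camera_model takes no time and is no camera call.
A pose or a line that the arm cannot do raises robot.MotionError and nothing moves.
- robot.sign_off(): hands the job in; it is judged then, once.
The state is a dict: "time_s": time; "joint_pos": joint angles; "qvel": joint speeds; "tau": joint torques, N m; "ee_pos": TCP position; "eef_rot": TCP orientation; "ft_force": force on the tool from outside, world axes, zero at the start; "moment": the same for the moment, N m; "gripper_width": opening from 0.0 (shut) to 1.0 (fully open); "finger_force": force on a finger pad.
Only numpy, scipy, OpenCV 4.12 (cv2) and the standard library are available. Lean on these libraries where they do the work, as an engineer would, in place of code of your own. Each camera call takes 0.05 s, during which the arm holds its last target. There are 200 camera calls.

## Task

Clear the welded tee off the inspection fixture and stand it upright in the empty tray; then turn the fixture's hinged leaf with the clamped weld plate right over by its handle, lowering it gently all the way onto its other stops without letting it fall. Then swing the bench magnifier's stiff arm so that the middle of the lens is straight above the weld seam, leave it there, and do not disturb anything else on the bench.

Things in the scene. Friction and masses are not known exactly. Their poses are not given: they have to be found in the camera images.
- fixture: Turnover fixture, fixed to the bench: grey base plate 170 x 250 x 8 mm (x, y, z). Origin: centre of its underside; the hinge runs along its x axis, 45 mm above the bench, straight over the origin, between two steel cheeks 16 x 24 mm at x = +-78 mm, up to 54 mm high. Four rubber-topped stop posts 16 mm thick, 41 mm high, stand at x = +-60, y = +-112 mm. Its position varies by some cm, and its yaw.
- leaf (a joint): Angle (rad) of the hinged leaf about the fixture's +x axis: 0 = lying level on the stops on the fixture's +y side (start), pi/2 = upright, pi = lying level, turned over, on the stops on the -y side. The hinge is nearly frictionless: the leaf falls either way unless held. Leaf: aluminium frame 140 mm along the hinge, 8 mm thick, reaching 125 mm from the hinge, with a brown steel weld plate 106 x 86 x 8 mm in it; about 0.5 to 0.9 kg in all.
- leaf_hinge (a point): Point on the hinge axis in the middle of the leaf, 45 mm above the bench. Its axes turn with the leaf; x along the hinge.
- leaf_bar (a point): Middle of the leaf's handle: a round steel bar, 12 mm thick, parallel to the hinge and 175 mm from it, level with the leaf's mid-plane (45 mm above the bench at both ends of the swing). It is carried by two 10 mm rods at 48 mm either side of its middle; between bar and leaf edge there is an open gap of 50 mm (bar centre to edge). Beneath it is only the bench. A pinch across it from above lets it turn between the fingers.
- weld_root (a point): Middle of the weld seam on the leaf's underside, 67.5 mm from the hinge; 7 mm from the leaf's mid-plane; this face comes up when the leaf is turned over. The seam is a straight bead parallel to the hinge (along this point's x), 50 mm to either side of this point, between two white strips.
- magnifier: Bench magnifier's foot, fixed: round, 90 mm across, 20 mm high, with an 18 mm post to 136 mm height. Origin: centre of its underside, on the post's axis. Stands to the right of and beyond the fixture.
- mag_arm (a joint): Angle (rad) of the magnifier's level arm about its post; 0 = arm points along the foot's -y, growing clockwise seen from above; range -0.3 to 3.1. Friction-held (0.2 N m): stays where it is left. It starts swung out to the right, clear of the leaf.
- mag_pivot (a point): Point on the post's axis at the arm's height, 140 mm above the bench; arm hub 32 mm across, top at 150 mm.
- lens (a point): Middle of the round lens, 200 mm from the post's axis, 140 mm above the bench; white rim 94 mm across and 12 mm thick.
- mag_knob (a point): Middle of the grey upright grip pin on the arm, 120 mm from the post's axis on the line to the lens: 16 mm thick, from 146 mm (the arm's top) to 190 mm above the bench; this point is at 168 mm. A hand that pinches it should turn with the arm (the pin is rigid on the arm and binds if twisted in the fingers).
- tee: Welded steel tee lying on the fixture's base plate on its -y side, where the leaf must come down. Foot 60 x 44 x 8 mm (x, y, z), upright web 60 mm long (x), 10 mm thick (y), in the middle, top 53 mm above the underside. Origin: centre of the underside. About 0.3 to 0.5 kg.
- tray_empty: The empty one of two like grey open trays, fixed, beyond the fixture: 110 x 110 mm outside, 30 mm high, walls and floor 5 mm. Origin: centre of the underside. The two trays change places.
- tray_bars: The other tray, same size, fixed, with two steel bars in it: not to be used.
- tee_spare: bystander: leave where it is. A second tee like the first, standing on the bench left of the fixture.
- bar_a: bystander: leave where it is. Bright steel bar 75 x 14 x 14 mm in the other tray.
- bar_b: bystander: leave where it is. Dark steel bar 60 x 16 x 16 mm in the other tray.
- bar_c: bystander: leave where it is. Dark steel bar 95 x 16 x 16 mm on the bench, front right.
- eraser: bystander: leave where it is. White eraser 45 x 22 x 12 mm.
- weld_gauge: bystander: leave where it is. Flat steel weld gauge 110 mm long, 14 mm high.
- spray_can: bystander: leave where it is. Spray can 60 mm across, 150 mm high, on the left.

How it is judged:
By the outcome, as a careful person would: the job done as asked, in the order asked, and still so for the second after the job is handed in, with the robot touching nothing.
It also fails if it takes over 72 s, if anything falls off the work surface, if the arm or the gripper's body presses on something with over 40 N, if the wrist force passes 120 N, or if a joint passes its speed limit or range.

## Working session

There is one attempt and no reset: what is moved stays moved. The work goes in short steps, each a Python script; the robot and the scene stay as the last script left them, time stands still between calls to the robot, and variables do not carry over. Pictures are saved under pics/ and viewed, at most 10 in all, crops included, and the job is handed in when it is done.

```bash
ls; mkdir -p pics; python3 - <<'E'
from plant import robot
import cv2,numpy as np
for n in("top","side"):
    im=robot.capture(n); cv2.imwrite(f"pics/{n}0.png",im[:,:,::-1])
    m=robot.camera_model(n); print(n,m)
print(robot.get_obs()); print(robot.grip_point_offset)
E
```

```text
pics
top {'vertical_fov': 49.699512090429444, 'cx': 318.89028529807723, 'cy': 199.0331584293025, 'R': array([[ 0.02633328, -0.99954426, -0.01475904],
       [-0.98153033, -0.02305449, -0.18991237],
       [ 0.18948555,  0.01948746, -0.98169011]]), 't': array([0.04578053, 0.53364486, 1.30445891])}
side {'vertical_fov': 57.673050899138495, 'cx': 323.8897048717754, 'cy': 190.9504064127546, 'R': array([[ 0.84400174, -0.53609793,  0.01612688],
       [-0.32857514, -0.54058737, -0.77446993],
       [ 0.42390971,  0.64835507, -0.63240513]]), 't': array([-0.39718246,  0.28283217,  0.91969922])}
{'time_s': 0.1, 'joint_pos': array([ 6.39195195e+01,  7.51295108e+00,  8.53233713e+01,  6.45913588e-04,
        8.72606424e+01, -4.89177641e+00]), 'qvel': array([ 0.05895241,  0.08286346, -0.19959707,  0.06196607,  0.0189799 ,
        0.00545553]), 'tau': array([ 1.07013580e-03, -5.70949888e+01, -5.01941836e+01, -2.66011320e-04,
        8.15120788e-03,  6.24863446e-05]), 'ee_pos': array([0.21660979, 0.55900719, 0.23032352]), 'eef_rot': array([[-9.32394821e-01,  3.61440631e-01, -7.54128770e-04],
       [ 3.61441384e-01,  9.32393603e-01, -1.51508343e-03],
       [ 1.55532131e-04, -1.68522929e-03, -9.99998568e-01]]), 'ft_force': array([-0.03150088, -0.39874665,  0.21771199]), 'moment': array([ 0.03417574,  0.07246186, -0.0623498 ]), 'finger_force': 0.0, 'gripper_width': 0.9998960370266727}
0.0187
```

View pics/top0.png

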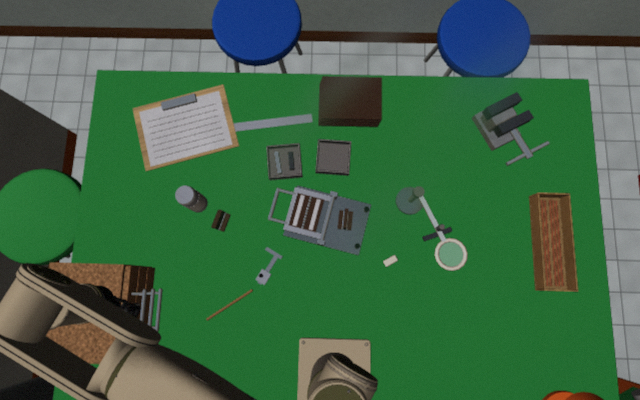

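View pics/side0.png

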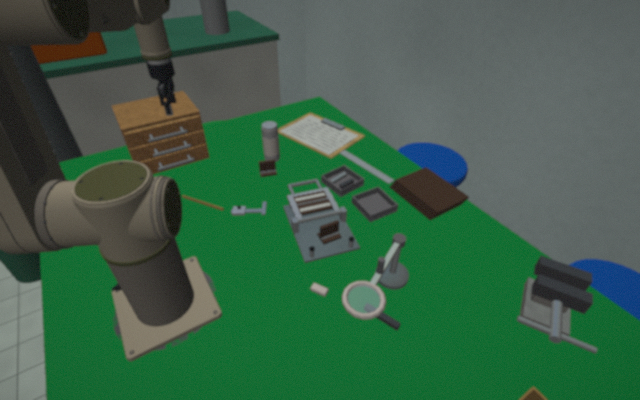

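View crops.

The top view shows the handle at (282,206), the leaf at (308,210), the tee at (345,219), the empty tray at (333,157), the magnifier foot at (409,200) and the lens at (451,254). I'll zoom in on these next.

```bash
python3 - <<'E'
import cv2
a=cv2.imread("pics/top0.png")[135:275,260:480]; b=cv2.imread("pics/side0.png")[160:340,260:430]
cv2.imwrite("pics/c1.png",cv2.resize(a,None,fx=3.6,fy=3.6,interpolation=cv2.INTER_CUBIC))
cv2.imwrite("pics/c2.png",cv2.resize(b,None,fx=3.3,fy=3.3,interpolation=cv2.INTER_CUBIC))
E
```

```text
(no output)
```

View pics/c1.png

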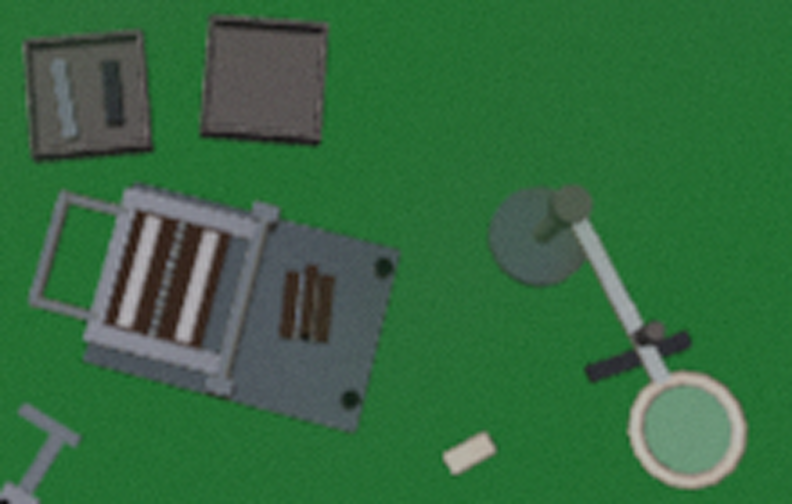

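View pics/c2.png

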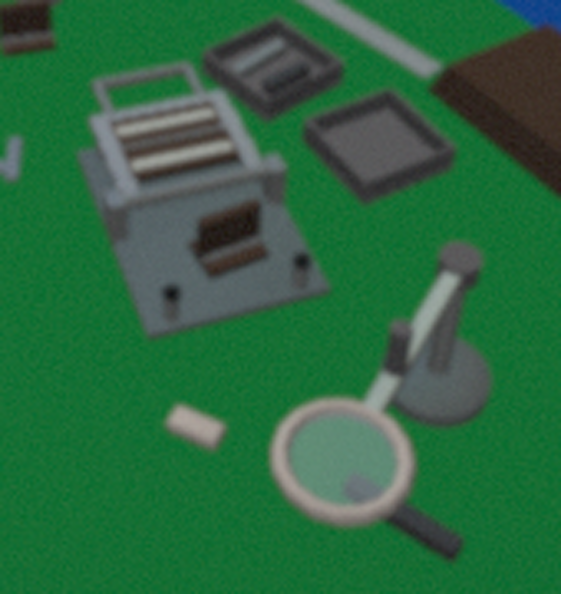

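The zoomed crops show the parts clearly:
- **c1 (top):** posts at (384,267) and (350,399), cheeks at (265,213) and (220,385), bar corners at (63,195) and (34,302), empty tray centred near (264,80), hub at (571,203), lens at (687,430) and tee at (307,305).
- **c2 (side):** posts at (172,291) and (302,260), tee web top from (197,218) to (258,204), and hub top at (460,255).

```bash
cat > h.py <<'E'
import numpy as np,cv2
from plant import robot
from scipy.optimize import least_squares
def K(n):
    m=robot.camera_model(n); f=200/np.tan(np.radians(m["vertical_fov"]/2)); return m,f
def ray(n,u,v):
    m,f=K(n); d=m["R"].T@np.array([(u-m["cx"])/f,(v-m["cy"])/f,1]); return -m["R"].T@m["t"],d/np.linalg.norm(d)
def onz(n,u,v,z):
    c,d=ray(n,u,v); return c+d*(z-c[2])/d[2]
def tri(a,b):
    c1,d1=ray("top",*a);c2,d2=ray("side",*b)
    s=np.linalg.lstsq(np.c_[d1,-d2],c2-c1,rcond=None)[0]
    p,q=c1+s[0]*d1,c2+s[1]*d2; return (p+q)/2,np.linalg.norm(p-q)
C1=lambda u,v:((u+.5)/3.6-.5+260,(v+.5)/3.6-.5+135)
C2=lambda u,v:((u+.5)/3.3-.5+260,(v+.5)/3.3-.5+160)
def fit(obj,pts):  # planar pose from (x,y) obj points
    obj=np.array(obj);pts=np.array(pts)[:,:2]
    r=lambda p:(obj@np.array([[np.cos(p[2]),np.sin(p[2])],[-np.sin(p[2]),np.cos(p[2])]])+p[:2]-pts).ravel()
    s=min((least_squares(r,[*pts.mean(0),a]) for a in(-1.5,0,1.5,3)),key=lambda s:s.cost)
    return s.x,s.fun.reshape(-1,2)
E
python3 - <<'E'
from h import *
np.set_printoptions(precision=4,suppress=True)
print("cams",ray("top",0,0)[0],ray("side",0,0)[0])
# fixture
L=[((384,267),.041,(.06,-.112)),((350,399),.041,(-.06,-.112)),((265,213),.054,(.078,0)),((220,385),.054,(-.078,0)),
((399,252),.008,(.085,-.125)),((355,430),.008,(-.085,-.125))]
p,r=fit([o for _,_,o in L],[onz("top",*C1(*c),z) for c,z,_ in L]); print("fix",p,np.degrees(p[2]));print(r)
for a,b in(((384,267),(302,260)),((350,399),(172,291)),((571,203),(460,255))): print("tri",*tri(C1(*a),C2(*b)))
for c in((63,195),(34,302)): print("bar",onz("top",*C1(*c),.045))
S=[((302,260),.041,(.06,-.112)),((172,291),.041,(-.06,-.112)),((329,290),.006,(.085,-.125)),((150,335),.004,(-.085,-.125))]
p2,r=fit([o for _,_,o in S],[onz("side",*C2(*c),z) for c,z,_ in S]); print("fix side",p2,r.ravel())
# tray
for nm,n,C,cs in(("t","top",C1,((211,17),(327,25),(320,143),(202,134))),("s","side",C2,((305,127),(393,90),(452,150),(368,190)))):
    q=np.array([onz(n,*C(*c),.030) for c in cs]); print("tray",nm,q.mean(0),np.linalg.norm(np.diff(q[:,:2],axis=0),axis=1),np.degrees(np.arctan2(*(q[1]-q[0])[1::-1])))
# lens/mag
for n in("top","side"):
    im=robot.capture(n).astype(int)
    mask=((im.min(2)>120)&(im[:,:,0]>=im[:,:,1]-2)).astype(np.uint8)
    cs=[c for c in cv2.findContours(mask,cv2.RETR_EXTERNAL,cv2.CHAIN_APPROX_NONE)[0]]
    for c in cs:
        if 25<cv2.boundingRect(c)[2]<60 and 25<cv2.boundingRect(c)[3]<60:
            e=cv2.fitEllipse(c); print(n,"lens",e,onz(n,*e[0],.143))
    print("hub",onz(n,*(C1(571,203) if n=="top" else C2(460,255)),.150))
    x0,y0,x1,y1=((325,195,365,240) if n=="top" else (305,205,350,255))
    br=((im[:,:,0]>im[:,:,2]+10)&(im[:,:,0]>im[:,:,1]+2)).astype(np.uint8)
    ys,xs=np.nonzero(br[y0:y1,x0:x1]); print(n,"brown",len(xs),xs.mean()+x0,ys.mean()+y0)
print("foot",onz("top",*C1(540,236),.020),"knobtop",onz("top",*C1(654,330),.190),onz("side",*C2(400,326),.190))
a=cv2.imread("pics/top0.png")[203:237,332:358]; b=cv2.imread("pics/side0.png")[217:247,315:345]
z=lambda i:cv2.resize(i,(400,400*i.shape[0]//i.shape[1]),interpolation=cv2.INTER_CUBIC)[:400]
a=cv2.resize(a,None,fx=15,fy=15,interpolation=cv2.INTER_CUBIC);b=cv2.resize(b,None,fx=13,fy=13,interpolation=cv2.INTER_CUBIC)
o=np.zeros((510,800,3),np.uint8);o[:510,:390]=a;o[:390,400:790]=b;cv2.imwrite("pics/tee.png",cv2.convertScaleAbs(o,alpha=1.6))
E
```

```text
cams [0.2754 0.0326 1.3826] [ 0.0383 -0.6563  0.8071]
fix [ 0.4746  0.0327 -0.2323] -13.309035044248827
[[ 0.0006  0.0006]
 [-0.0003 -0.0003]
 [ 0.0009  0.0004]
 [-0.0001  0.0009]
 [ 0.0023 -0.0014]
 [-0.0034 -0.0002]]
tri [ 0.5068 -0.0908  0.036 ] 0.0014601926850749927
tri [ 0.3906 -0.0622  0.0364] 0.0010926308272246395
tri [ 0.5438 -0.2313  0.1479] 0.0010961515674539717
bar [0.5635 0.1926 0.045 ]
bar [0.4677 0.2136 0.045 ]
fix side [0.4733 0.0298 6.0365] [ 0.0012  0.0007 -0.0002  0.0014  0.0018 -0.0015 -0.0028 -0.0006]
tray t [0.6778 0.0165 0.03  ] [0.1057 0.1107 0.106 ] -92.90486530382772
tray s [0.6722 0.008  0.03  ] [0.1136 0.1048 0.1063] 0.2917375207367892
top lens ((450.5310974121094, 254.02053833007812), (30.006032943725586, 31.355056762695312), 131.65374755859375) [ 0.3644 -0.3209  0.143 ]
hub [ 0.5438 -0.2311  0.15  ]
top brown 191 345.3455497382199 219.35078534031413
side lens ((363.31414794921875, 298.84197998046875), (34.08478546142578, 41.13588333129883), 100.89690399169922) [ 0.3607 -0.3249  0.143 ]
hub [ 0.5416 -0.2325  0.15  ]
side brown 243 325.7366255144033 225.0411522633745
foot [ 0.5415 -0.231   0.02  ] knobtop [ 0.4367 -0.2844  0.19  ] [ 0.4332 -0.2864  0.19  ]
```

View pics/tee.png

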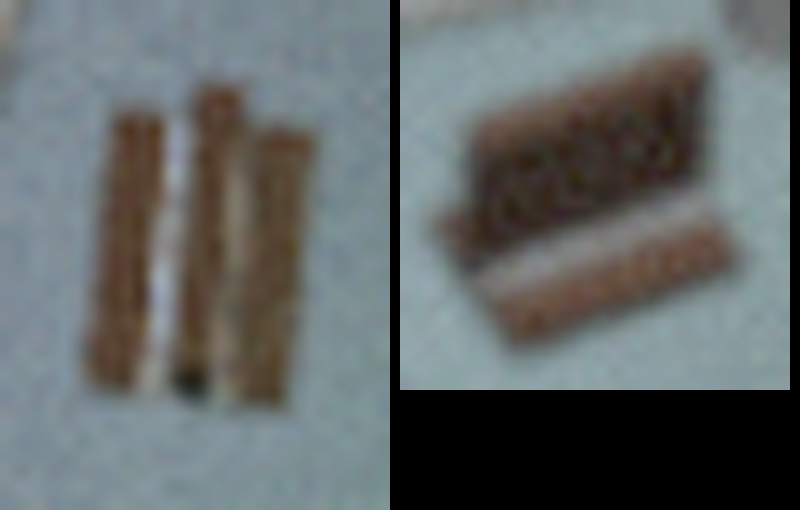

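In the zoomed tee picture the foot-top corners are (115,105), (87,388), (287,405) and (315,130). The web-top centreline runs from (220,85) to (206,370).

```bash
python3 - <<'E'
from h import *
np.set_printoptions(precision=4,suppress=True)
T=lambda u,v:((u+.5)/15-.5+332,(v+.5)/15-.5+203)
S=lambda u,v:((u-400+.5)/13-.5+315,(v+.5)/13-.5+217)
F=np.array([.474,.0315]);a=np.radians(-13.5);R=np.array([[np.cos(a),-np.sin(a)],[np.sin(a),np.cos(a)]])
fx=lambda p:R.T@(np.array(p)[:2]-F)
c=[(115,105),(87,388),(287,405),(315,130)]
p,r=fit([(.03,.022),(-.03,.022),(-.03,-.022),(.03,-.022)],[onz("top",*T(*q),.016) for q in c]);print("foot",p,np.degrees(p[2]),abs(r).max(),fx(p))
w=[onz("top",*T(*q),.061) for q in((220,85),(206,370))];print("web",w,np.mean(w,0),np.linalg.norm(w[0]-w[1]),np.degrees(np.arctan2(*(w[0]-w[1])[1::-1])))
w=[onz("side",*S(*q),.061) for q in((708,52),(475,128))];print("webS(far-ish mid)",np.mean(w,0),np.linalg.norm(w[0]-w[1]),np.degrees(np.arctan2(*(w[0]-w[1])[1::-1])))
w=[onz("side",*S(*q),.016) for q in((725,215),(490,290))];print("footS -y edge",np.mean(w,0),np.linalg.norm(w[0]-w[1]),np.degrees(np.arctan2(*(w[0]-w[1])[1::-1])))
print("eraser",fx(onz("top",*C1(469,453),.012)),"hub",fx((.5427,-.2318)))
# tray by mask-free inner floor: side view corners at floor/wall from edges
im=robot.capture("side").astype(int);print([im[v,u].tolist() for u,v in((375,203),(371,190),(350,185),(400,215))])
for n,(u0,v0,u1,v1) in(("top",(308,133,360,182)),("side",(345,180,405,228))):
    im=robot.capture(n).astype(int); m=((im[:,:,1]-im[:,:,0])<15).astype(np.uint8); s=np.zeros_like(m); s[v0:v1,u0:u1]=m[v0:v1,u0:u1]
    k=max(cv2.findContours(s,cv2.RETR_EXTERNAL,cv2.CHAIN_APPROX_NONE)[0],key=cv2.contourArea)
    M=cv2.moments(k);q=cv2.approxPolyDP(k,4,True)[:,0];print(n,M["m10"]/M["m00"],M["m01"]/M["m00"],q.tolist(),onz(n,M["m10"]/M["m00"],M["m01"]/M["m00"],.02))
E
```

```text
foot [ 0.4742 -0.0251 -0.0832] -4.7681806248160115 0.0007650462405917186 [ 0.0134 -0.055 ]
web [array([ 0.5035, -0.0266,  0.061 ]), array([ 0.4442, -0.0246,  0.061 ])] [ 0.4739 -0.0256  0.061 ] 0.05937781358251473 -1.947132787794995
webS(far-ish mid) [ 0.4714 -0.0267  0.061 ] 0.058520452952922936 -6.8480769765756255
footS -y edge [ 0.4716 -0.0353  0.016 ] 0.059708801597530566 -8.166690677154524
eraser [-0.0751 -0.2234] hub [ 0.1283 -0.24  ]
[[87, 87, 88], [59, 68, 61], [54, 56, 58], [27, 113, 53]]
top 333.05140485312893 156.82838441890163 [[318, 140], [316, 172], [348, 174], [350, 142]] [0.6802 0.017  0.02  ]
side 374.2220255653884 203.66253687315634 [[378, 188], [353, 197], [370, 220], [396, 209]] [0.6722 0.0085 0.02  ]
```

```bash
cat >> h.py <<'E'
np.set_printoptions(precision=3,suppress=True)
def down(deg):  # tool down, closing line at heading deg
    a=np.radians(deg); y=np.array([np.cos(a),np.sin(a),0]); z=np.array([0,0,-1.]); return np.c_[np.cross(y,z),y,z]
def ob(s=""):
    o=robot.get_obs(); print(s,"t%.1f"%o["time_s"],o["ee_pos"],"F",o["ft_force"],"w%.2f"%o["gripper_width"],"ff%.1f"%o["finger_force"]); return o
def best(p,degs):
    c=[(d,robot.solve_ik(p,down(d))) for d in degs]; c=[(abs(q[5]),d) for d,q in c if q is not None]; return min(c)[1]
E
python3 - <<'E'
from h import *
X,Y=.473,-.0258
d=best([X,Y,.2],(-5,175)); print(d)
robot.move_ptp([X,Y,.16],down(d)); robot.movel([X,Y,.030],speed=.12)
ob("down"); robot.close_gripper(60); o=ob("grip")
E
```

```text
-5
down t3.9 [ 0.474 -0.026  0.031] F [-0.453 -0.099  0.022] w1.00 ff0.0
grip t4.2 [ 0.474 -0.026  0.031] F [-0.206 -0.046  5.624] w0.69 ff65.4
```

```bash
python3 - <<'E'
from h import *
import sys
X,Y=.473,-.0258
robot.movel([X,Y,.15],speed=.12); o=ob("lift")
if o["gripper_width"]<.6: sys.exit()
x,y=.677,.0135
robot.move_ptp([x,y,.12],down(-3)); robot.movel([x,y,.045],speed=.12); ob()
robot.movel([x,y,.0285],speed=.04); ob("place"); 
cv2.imwrite("pics/tray.png",np.hstack([cv2.resize(robot.capture(n)[v:v+80,u:u+80,::-1],(400,400)) for n,u,v in(("top",295,115),("side",335,165))]))
E
```

```text
lift t5.4 [ 0.472 -0.026  0.149] F [ 0.201  0.101 -3.546] w0.68 ff64.9
 t7.0 [0.678 0.013 0.046] F [-0.429  0.26  -1.772] w0.69 ff64.9
place t7.6 [0.677 0.014 0.028] F [ 0.526 -0.135 -1.146] w0.69 ff65.1
```

View pics/tray.png

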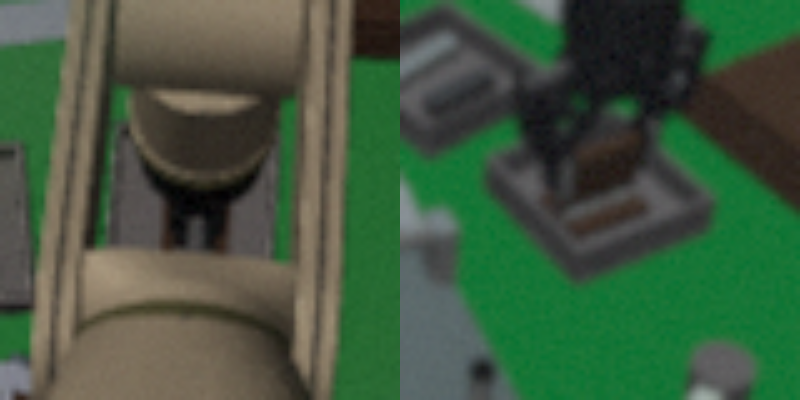

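The tee stands centred in the empty tray: in the side half its web is at about (610,165) and its foot edge at (605,215). I'll release it and check that the leaf path is reachable.

```bash
cat >> h.py <<'E'
from scipy.spatial.transform import Rotation as Ro
YAW=-13.5; HX,HY,HZ=.474,.0315,.045
FX=np.array([np.cos(np.radians(YAW)),np.sin(np.radians(YAW)),0]); FY=np.array([-FX[1],FX[0],0]); G=robot.grip_point_offset
def leafpose(th,flip,T=18,back=0.):  # th deg leaf angle; TCP pose with bar at the grasp point
    tilt=-T*np.cos(np.radians(th))
    Rm=Ro.from_rotvec(FX*np.radians(tilt)).as_matrix()@down(YAW+90+flip)
    t=np.radians(th); bar=np.array([HX,HY,HZ])+.175*(np.cos(t)*FY+np.sin(t)*np.array([0,0,1]))
    return bar+Rm[:,2]*(G-back),Rm
E
python3 - <<'E'
from h import *
robot.ungrasp(); ob("open"); robot.movel([.677,.0135,.15],speed=.2); o=ob()
for f in(0,180):
    qs=[robot.solve_ik(*leafpose(t,f,back=b)) for t,b in[(0,.1)]+[(t,0) for t in range(0,181,30)]+[(180,.12)]]
    print(f); print(*[None if q is None else q.round() for q in qs],sep="\n")
E
```

```text
open t8.1 [0.677 0.014 0.029] F [-0.076 -0.414 -0.77 ] w1.00 ff0.0
 t8.8 [0.676 0.014 0.149] F [ 0.078  0.241 -0.134] w1.00 ff0.0
0
[ 27.  19.  86. -14.  87. -48.]
[ 25.  22.  92. -14.  77. -47.]
[ 22.  12.  94. -13.  83. -52.]
[ 13.  -1. 100.  -8.  85. -63.]
[ -2. -11. 107.  -0.  85. -79.]
[-20. -14. 112.   9.  83. -98.]
[ -33.   -8.  114.   15.   79. -113.]
[ -37.    2.  116.   18.   70. -121.]
[ -41.   -6.  110.   16.   84. -120.]
180
[ 27.  19.  86. -14.  87. 132.]
[ 25.  22.  92. -14.  77. 133.]
[ 22.  12.  94. -13.  83. 128.]
[ 13.  -1. 100.  -8.  85. 117.]
[ -2. -11. 107.  -0.  85. 101.]
[-20. -14. 112.   9.  83.  82.]
[-33.  -8. 114.  15.  79.  67.]
[-37.   2. 116.  18.  70.  59.]
[-41.  -6. 110.  16.  84.  60.]
```

```bash
python3 - <<'E'
from h import *
p,R=leafpose(0,0,back=.1); robot.move_ptp(p,R); ob("above")
p,R=leafpose(0,0); robot.movel(p,R,speed=.1); ob("at bar"); robot.close_gripper(40); ob("grip"); robot.sleep(.2); ob("grip")
cv2.imwrite("pics/bar.png",np.hstack([cv2.resize(robot.capture(n)[v:v+80,u:u+80,::-1],(400,400)) for n,u,v in(("top",260,165),("side",275,155))]))
E
```

```text
above t9.9 [0.521 0.225 0.122] F [-0.155  0.202 -0.267] w1.00 ff0.0
at bar t11.0 [0.514 0.196 0.028] F [ 0.141 -0.587 -0.635] w1.00 ff0.0
grip t11.7 [0.514 0.196 0.027] F [-0.894  1.087  0.271] w0.13 ff38.9
grip t11.9 [0.514 0.196 0.027] F [0.241 3.391 1.023] w0.12 ff38.9
```

View pics/bar.png

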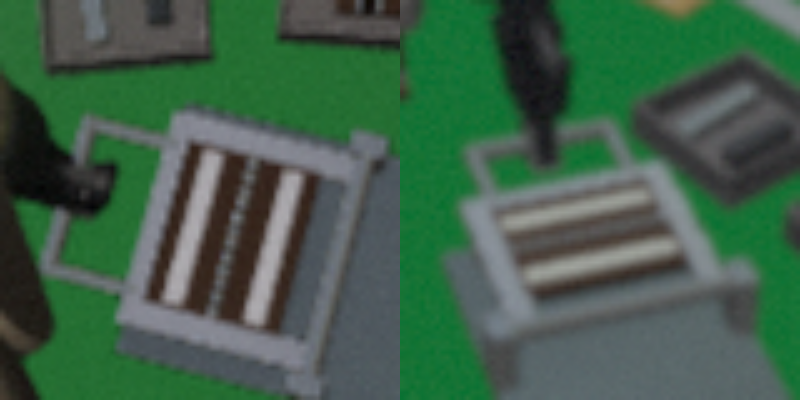

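The fingers pinch the handle's middle: (85,185) in the top half and (545,150) in the side half. I'll swing the leaf over with the force monitored.

```bash
python3 - <<'E'
from h import *
for i,t in enumerate(np.arange(7.5,166,7.5)):
    robot.movel(*leafpose(t,0),speed=.1); o=robot.get_obs(); f=np.linalg.norm(o["ft_force"])
    if i%3==0 or f>15: ob("%.1f"%t)
    if f>40 or o["gripper_width"]<.07: print("STOP");break
E
```

```text
7.5 t12.4 [0.513 0.195 0.05 ] F [ 2.417  5.943 -2.658] w0.12 ff39.4
30.0 t13.5 [0.509 0.176 0.115] F [ 0.284 11.218  2.087] w0.12 ff39.6
37.5 t13.9 [0.506 0.164 0.135] F [-0.794 14.042  5.485] w0.12 ff39.7
45.0 t14.2 [0.503 0.15  0.152] F [-3.115 15.31   9.736] w0.13 ff39.8
52.5 t14.6 [0.499 0.134 0.168] F [-3.208 13.623 12.025] w0.12 ff41.0
60.0 t15.0 [0.495 0.115 0.18 ] F [-2.68  11.165 13.562] w0.12 ff42.3
67.5 t15.4 [0.49  0.095 0.19 ] F [-3.2    8.194 13.628] w0.12 ff42.9
75.0 t15.8 [0.485 0.074 0.197] F [-2.454  4.453 11.536] w0.12 ff43.3
97.5 t16.9 [0.47  0.009 0.2  ] F [ 3.012 -0.796  4.228] w0.12 ff43.5
120.0 t18.0 [ 0.455 -0.051  0.178] F [ 7.731 -1.768 -1.737] w0.12 ff43.7
142.5 t19.1 [ 0.443 -0.099  0.133] F [ 9.469 -1.195 -3.45 ] w0.12 ff43.8
165.0 t20.2 [ 0.436 -0.128  0.071] F [ 8.995 -1.697 -1.286] w0.12 ff43.4
```

```bash
python3 - <<'E'
from h import *
for t in (170,174,177,179,180,180.7,181.4):
    robot.movel(*leafpose(t,0),speed=.03); o=ob("%.1f"%t)
    if o["ft_force"][2]>8: break
def pic(nm): cv2.imwrite(nm,np.hstack([cv2.resize(robot.capture(n)[v:v+100,u:u+100,::-1],(400,400)) for n,u,v in(("top",295,170),("side",290,180))]))
pic("pics/down.png")
E
```

```text
170.0 t20.9 [ 0.436 -0.131  0.057] F [ 6.693 -3.082 -2.418] w0.12 ff42.8
174.0 t21.5 [ 0.435 -0.132  0.045] F [ 6.965 -1.456 -1.324] w0.13 ff43.1
177.0 t21.9 [ 0.435 -0.133  0.035] F [ 6.902 -1.529 -1.541] w0.12 ff42.8
179.0 t22.3 [ 0.435 -0.133  0.029] F [ 7.744 -2.072 -2.498] w0.12 ff42.5
180.0 t22.5 [ 0.435 -0.133  0.028] F [-0.398 -0.871 14.8  ] w0.12 ff44.4
```

View pics/down.png

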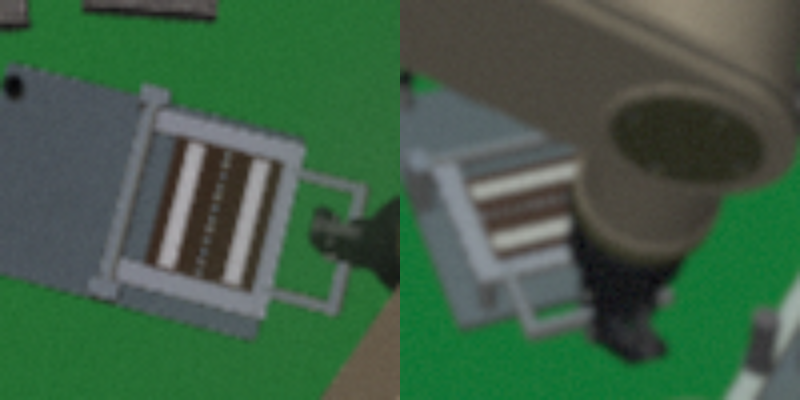

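The leaf lies level on the -y stops: the handle is held at (340,240) and the seam centre is at about (216,213) in the top half. I'll release, back off and measure the seam between the white strips.

```bash
python3 - <<'E'
from h import *
robot.ungrasp(); ob("rel"); p,R=leafpose(180,0,back=.11); robot.movel(p,R,speed=.1); ob("back"); robot.movel(p+[0,0,.06],R,speed=.15)
im=robot.capture("top").astype(int); cv2.imwrite("pics/seam.png",im[:,:,::-1])
m=((im.min(2)>105)&(im[:,:,0]>im[:,:,2]-6)).astype(np.uint8); s=np.zeros_like(m); s[195:250,325:370]=m[195:250,325:370]
P=[]
for k in cv2.findContours(s,cv2.RETR_EXTERNAL,cv2.CHAIN_APPROX_NONE)[0]:
    if cv2.contourArea(k)>20:
        (u,v),wh,a=cv2.minAreaRect(k); q=onz("top",u,v,.052); print((u,v),wh,a,q); P.append(q)
c=np.mean(P,0); print("seam mid",c,"pred",np.array([HX,HY])-.0675*FY[:2])
q=onz("top",(216+.5)/4-.5+295,(213+.5)/4-.5+170,.052);print("click",q)
H=np.array([.5427,-.2318])
for L in((.3644,-.3209),(.3607,-.3249)): print("r lens",np.linalg.norm(np.array(L)-H))
E
```

```text
rel t23.3 [ 0.434 -0.133  0.027] F [-0.036  0.375  0.688] w1.00 ff0.0
back t24.6 [ 0.426 -0.166  0.131] F [ 0.267 -0.419  0.537] w1.00 ff0.0
(356.2647399902344, 224.44119262695312) (4.123105525970459, 32.7423095703125) 14.03624439239502 [ 0.455 -0.059  0.052]
(339.8785095214844, 220.968505859375) (4.338059425354004, 31.549522399902344) 14.534454345703125 [ 0.464 -0.008  0.052]
seam mid [ 0.46  -0.033  0.052] pred [ 0.458 -0.034]
click [ 0.459 -0.035  0.052]
r lens 0.19932310453131116
r lens 0.20442996355720455[ WARN:0@1.108] global loadsave.cpp:1063 imwrite_ Unsupported depth image for selected encoder is fallbacked to CV_8U.
```

```bash
cat >> h.py <<'E'
H=np.array([.5438,-.2312]); PH0,PH1=-153.4,-253.1
def knob(ph,flip,z=.151): return np.r_[H+.12*np.array([np.cos(np.radians(ph)),np.sin(np.radians(ph))]),z],down(ph+90+flip)
E
python3 - <<'E'
from h import *
G={}
for f in(0,180):
    qs=[robot.solve_ik(*knob(p,f)) for p in np.linspace(PH0,PH1,8)]
    print(f,[None if q is None else (q[5].round(),q[3].round(),q[0].round()) for q in qs])
    if all(q is not None for q in qs): G[f]=max(abs(q[5]) for q in qs)
f=min(G,key=G.get); print(f)
o=robot.get_obs(); robot.movel(o["ee_pos"]+[0,0,.07],speed=.2)
robot.move_ptp(*knob(PH0,f,.25)); robot.movel(knob(PH0,f)[0],speed=.1); ob("at"); robot.close_gripper(40); robot.sleep(.2); ob("grip")
E
```

```text
0 [(np.float64(25.0), np.float64(-0.0), np.float64(-39.0)), (np.float64(41.0), np.float64(-0.0), np.float64(-37.0)), (np.float64(58.0), np.float64(-0.0), np.float64(-34.0)), (np.float64(75.0), np.float64(-0.0), np.float64(-31.0)), (np.float64(93.0), np.float64(-0.0), np.float64(-27.0)), (np.float64(111.0), np.float64(-0.0), np.float64(-24.0)), (np.float64(128.0), np.float64(-0.0), np.float64(-21.0)), (np.float64(145.0), np.float64(-0.0), np.float64(-19.0))]
180 [None, (np.float64(-139.0), np.float64(-0.0), np.float64(-37.0)), (np.float64(-122.0), np.float64(-0.0), np.float64(-34.0)), (np.float64(-105.0), np.float64(-0.0), np.float64(-31.0)), (np.float64(-87.0), np.float64(-0.0), np.float64(-27.0)), (np.float64(-69.0), np.float64(-0.0), np.float64(-24.0)), (np.float64(-52.0), np.float64(-0.0), np.float64(-21.0)), (np.float64(-35.0), np.float64(-0.0), np.float64(-19.0))]
0
at t28.9 [ 0.437 -0.285  0.152] F [-0.249 -0.252 -0.561] w1.00 ff0.0
grip t29.8 [ 0.437 -0.285  0.151] F [-0.946 -0.816  1.798] w0.17 ff38.9
```

```bash
python3 - <<'E'
from h import *
for i,p in enumerate(np.linspace(PH0,PH1,16)[1:]):
    robot.movel(*knob(p,0),speed=.08); o=robot.get_obs(); f=np.linalg.norm(o["ft_force"])
    if i%4==2 or f>15: ob("%.0f"%p); 
    if f>40 or o["gripper_width"]<.1: print("STOP");break
else:
    robot.sleep(.3); ob("end"); robot.ungrasp(); robot.movel(knob(PH1,0,.26)[0],speed=.12)
    q=robot.get_obs()["joint_pos"].copy(); q[0]+=65; robot.move_j(q); ob()
    cv2.imwrite("pics/endt.png",robot.capture("top")[:,:,::-1]); cv2.imwrite("pics/ends.png",robot.capture("side")[:,:,::-1])
    a=cv2.resize(cv2.imread("pics/endt.png")[130:280,290:440],(398,398),interpolation=3);b=cv2.resize(cv2.imread("pics/ends.png")[150:300,280:430],(398,398),interpolation=3)
    cv2.imwrite("pics/end.png",np.hstack([a,b]))
E
```

```text
-173 t30.8 [ 0.425 -0.245  0.151] F [5.614 1.86  3.085] w0.18 ff39.5
-200 t32.0 [ 0.432 -0.191  0.151] F [ 8.936 -1.953 -1.14 ] w0.17 ff39.3
-227 t33.4 [ 0.463 -0.146  0.151] F [ 8.309 -5.936 -1.115] w0.17 ff39.4
-253 t34.6 [ 0.51  -0.119  0.151] F [ 4.083 -8.085  0.745] w0.18 ff39.6
end t35.0 [ 0.51  -0.119  0.151] F [ 4.549 -7.969  1.337] w0.18 ff39.6
 t38.7 [0.321 0.411 0.259] F [0.186 0.196 0.766] w1.00 ff0.0
```

View pics/end.png

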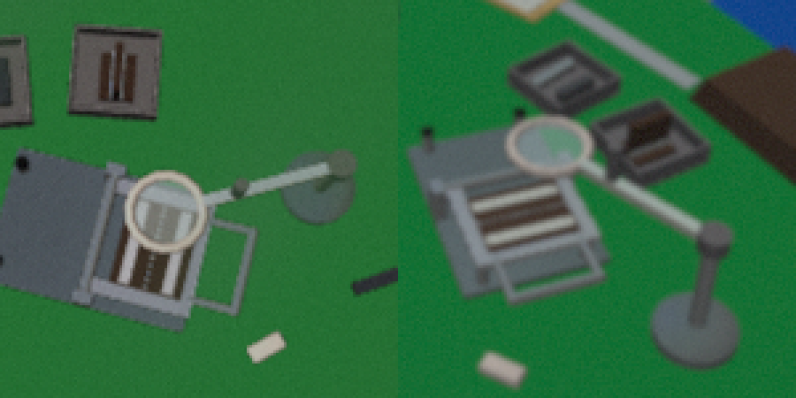

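The tee stands in the tray, the leaf is down on the far stops, and the lens at (166,212) in the top half is over the upper end of the seam. I'll measure the offset.

```bash
python3 - <<'E'
from h import *
L={}
for n,(u0,v0,u1,v1) in(("top",(332,188,372,230)),("side",(318,188,360,225))):
    im=robot.capture(n).astype(int); m=((im.min(2)>115)&(im[:,:,0]>=im[:,:,2]+8)).astype(np.uint8); s=np.zeros_like(m); s[v0:v1,u0:u1]=m[v0:v1,u0:u1]
    k=max(cv2.findContours(s,cv2.RETR_EXTERNAL,cv2.CHAIN_APPROX_NONE)[0],key=lambda k:cv2.boundingRect(k)[2]*cv2.boundingRect(k)[3])
    e=cv2.fitEllipse(cv2.convexHull(k)); print(n,e,cv2.boundingRect(k)); L[n]=e[0]; print(onz(n,*e[0],.143))
print("tri",*tri(L["top"],L["side"]))
# side view of seam: white strips
im=robot.capture("side").astype(int); m=((im.min(2)>115)).astype(np.uint8); s=np.zeros_like(m); s[215:250,300:360]=m[215:250,300:360]
for k in cv2.findContours(s,cv2.RETR_EXTERNAL,cv2.CHAIN_APPROX_NONE)[0]:
    if cv2.contourArea(k)>15: (u,v),wh,a=cv2.minAreaRect(k); print("strip",(u,v),wh,onz("side",u,v,.052))
P=np.array([.4595,-.0335])
for a in(-13.5,-14.2):
    d=np.array([np.cos(np.radians(a)),np.sin(np.radians(a))]);v=onz("top",*L["top"],.143)[:2]-P;print("along,perp",v@d,v@[-d[1],d[0]])
E
```

```text
top ((351.81536865234375, 209.49160766601562), (30.468053817749023, 30.714435577392578), 128.1868133544922) (337, 195, 31, 31)
[ 0.486 -0.039  0.143]
side ((336.52972412109375, 204.45458984375), (21.40117645263672, 31.744905471801758), 89.92318725585938) (321, 194, 32, 22)
[ 0.482 -0.044  0.143]
tri [ 0.486 -0.039  0.138] 0.0018852880933877187
strip (326.9494323730469, 230.2808837890625) (29.75640869140625, 50.143672943115234) [ 0.455 -0.039  0.052]
along,perp 0.027079882750624878 0.0005738550202058453
along,perp 0.027070850982519115 0.0009046471433936153
```

```bash
python3 -c "
from plant import robot
robot.sleep(.3);print(robot.sign_off())"
```

```text
the job is handed in; nothing more can be done
None
```

The job is handed in at about 39 s of the 72 s allowed: the tee stands in the empty tray, the leaf is turned over and was lowered gently onto its other stops, and the lens centre measures about 1 mm off the seam line, 27 mm along from its middle, because the arm's 200 mm swing does not reach the midpoint.

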